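# Clay pots onto their saucers

### The job

Pick out the three clay pots and stand each one upright in the middle of the white saucer that goes with it: the small pot on the small saucer, the medium on the medium, the large on the large. Set them down gently, without dropping them, and let go. Leave the saucers where they are, and do not disturb the two plastic pots, the bird bath dish or the glass jar.

Things in the scene. Friction and masses are not known exactly. Their poses are not given: they have to be found in the camera images.
- clay_small_center (a point): the small flower pot of orange-brown clay: open, upright, round; 42 mm tall, 40 mm across its straight collar (the top 14 mm, wall 6 mm), tapering below it to 27 mm across the foot. The point is on its axis half-way up (21 mm above its underside); z is up along the axis, yaw means nothing. Stands loose on the bench (z = 0); 40 g, give or take a third.
- clay_medium_center (a point): the medium flower pot of orange-brown clay: open, upright, round; 52 mm tall, 52 mm across its straight collar (the top 16 mm, wall 6 mm), tapering below it to 34 mm across the foot. The point is on its axis half-way up (26 mm above its underside); z is up along the axis, yaw means nothing. Stands loose on the bench (z = 0); 70 g, give or take a third.
- clay_large_center (a point): the large flower pot of orange-brown clay: open, upright, round; 62 mm tall, 66 mm across its straight collar (the top 18 mm, wall 6 mm), tapering below it to 44 mm across the foot. The point is on its axis half-way up (31 mm above its underside); z is up along the axis, yaw means nothing. Stands loose on the bench (z = 0); 120 g, give or take a third.
- saucer_small_floor (a point): the small saucer, white glazed, round: 76 mm across, 12 mm high, with a flat inner floor 60 mm across and a 4 mm rim. The point is the centre of the inner floor, on its upper face, 5 mm above the bench; z up. Loose on the bench. It belongs to the small clay pot.
- saucer_medium_floor (a point): the medium saucer, white glazed, round: 97 mm across, 12 mm high, with a flat inner floor 81 mm across and a 4 mm rim. The point is the centre of the inner floor, on its upper face, 5 mm above the bench; z up. Loose on the bench. It belongs to the medium clay pot.
- saucer_large_floor (a point): the large saucer, white glazed, round: 118 mm across, 12 mm high, with a flat inner floor 102 mm across and a 4 mm rim. The point is the centre of the inner floor, on its upper face, 5 mm above the bench; z up. Loose on the bench. It belongs to the large clay pot.
- plastic_green_pot_center (a point): a green plastic pot of the same form, 60 mm across the collar, 56 mm tall; not wanted, to be left standing. The point is on its axis half-way up (28 mm above the bench). Loose, light.
- plastic_black_pot_center (a point): a black plastic pot of the same form, 46 mm across the collar, 46 mm tall; not wanted, to be left standing. The point is on its axis half-way up (23 mm above the bench). Loose, light.
- bird_bath: a blue glazed bird bath dish, round, 200 mm across, 38 mm high, on the bench beyond the pots; origin at the centre of its underside. To be left alone.
- jar_center (a point): a closed glass jar with an aluminium lid, 68 mm across, 85 mm tall, on the bench beyond the pots; the point is at its centre, half-way up. To be left alone.
Not all that is in view belongs to the job. What is shaped like the part that bears saucer_small_floor but black or pink is not meant. What is shaped like the part that bears clay_small_center but purple or yellow is not meant.

How it is judged:
By the outcome, as a careful person would: the job done as asked, in the order asked, and still so for the second after the job is handed in, with the robot touching nothing.
It also fails if it takes over 88 s, if anything falls off the work surface, if the arm or the gripper's body presses on something with over 40 N, if the wrist force passes 120 N, or if a joint passes its speed limit or range.

### The arm

A 6-joint arm with a two-finger parallel gripper is mounted at the origin on the work surface. World frame = base frame: x ahead of the robot, y to its left, z up, the work surface at z = 0. Lengths are in m, angles in degrees, forces in N, time in s.
With the tool pointing down it reaches from about 0.4 to 0.825 m from the base axis. Payload 7 kg.
Tool frame: the origin (TCP) lies on the centre line of the jaws, within the pads' length; the fingertips stand 22 mm ahead of it and the grasp point (between the pads) lies 3 mm ahead of it; z points along the fingers, y is the line along which they close (so a half turn about z gives the same grasp; the last joint's range is limited). The gripper opens to 88 mm and grips with 3 to 60 N. Pads are 19 mm wide; open, the fingers measure 130 mm over their backs; the gripper's body (78 mm by 193 mm) begins 47 mm behind the grasp point.
Start: joints at [-46.805, 20.546, 0.682, 0, -70.136, -16.507], TCP at [0.303, -0.603, 0.22] pointing down, gripper open.
Joint ranges: [-176.03, 176.03], [-82.01, 121.73], [-58.28, 71.71], [-173.87, 95.51], [-174.79, -0.11], [-173.66, 173.66]. Speed limits (degrees/s): [136.94, 136.94, 172.46, 180, 180, 180].

### API

Orientations are given as [roll, pitch, yaw] about the fixed x, y, z axes, in that order (R = Rz(yaw) Ry(pitch) Rx(roll)).
In Python, from plant import get_state, cams, r gives the robot as it stands.
- The arm moves only by the tool apply_moves, never from a script. Its argument "targets" is a list of rows, each an object with "dp": the shift along the world's x, y, z in m, a list of three; "yaw": the turn about the world's z in degrees. In form: [{"dp": [x, y, z], "yaw": yaw}, ...]. A call has 1 to 20 rows; each row is the pose to reach, as a shift and turn from the pose commanded when the call began; what a row does not reach only later rows make up. A row lasts 1/12 s, in which the tool goes at most 41.7 mm and 7.16 degrees, less where a joint would pass 70% of its speed; a pose out of reach is approached as far as the arm can. A call with a gripper value outside its range is refused whole. "grip" is the gripper command: -1 is fully open, 1 is shut, values between are in proportion, set as the call begins (left out, the last holds). The fingers move at their own pace and stop on an object; "squeeze" is the grip in N (left out, the last holds). Time passes only in rows, so rows that repeat a pose let the fingers close. It gives the time, the measured TCP pose, the force, the opening and the grip force at its end, in the units of the state.
- get_state(): the state, without advancing time (a new reading comes with each control period).
- cams.capture(name): name is "scene" or "top" or "wrist"; returns a dict with "image" (420x560x3 uint8, red, green, blue), "range_z" (420x560 float32, m along the optical axis (not along the pixel's ray), 0 where there is no reading), "fx", "fy", "cx", "cy" (pixels), "R" (3x3) and "t" (3): a world point X has camera coordinates R X + t; the wrist camera has in their place "T_tool_cam" (4x4, takes a point from camera to tool coordinates, whose origin is the TCP and whose axes are the flange's). Camera axes: x right, y down, z forward; pixel columns grow to the right and rows downward; lengths in m; the calibration is good to about 2 mm. A picture is of the moment at which its call begins: read the wrist's pose just before it.
- r.close_job(): hands the job in; it is judged then, once.
The state is a dict: "time_s": time; "joints": joint angles; "qd": joint speeds; "joint_torque": joint torques, N m; "tcp_pos": TCP position; "eef_rot": TCP orientation; "contact_force": force on the tool from outside, world axes, zero at the start; "moment": the same for the moment, N m; "gripper_width": finger opening in m; "gripper_force": force on a finger pad.
Only numpy, scipy, OpenCV 4.12 (cv2) and the standard library are available. Lean on these libraries where they do the work, as an engineer would, in place of code of your own. Each camera call takes 0.05 s, during which the arm holds its last target. There are 200 camera calls.

## Working session

There is one attempt and no reset: what is moved stays moved. The work goes in short steps, Python scripts to look and compute and a tool call to move; the robot and the scene stay as the last step left them, time stands still between calls to the robot, and variables do not carry over. Pictures are saved under pics/ and viewed, at most 14 in all, crops included, and the job is handed in when it is done.

Besides the shell and the picture viewer there is one more tool, called after "Emit:" as name([rows], argument=value, ...), one row to a line, values as JSON. apply_moves: Moves the arm, as the interface text tells. Its arguments: {"type":"object","properties":{"targets":{"type":"array","items":{"type":"object","properties":{"dp":{"type":"array","items":{"type":"number"}},"yaw":{"type":"number"}}}},"grip":{"type":"number"},"squeeze":{"type":"number"}},"required":["targets"]}

```bash
mkdir -p pics; ls; python3 - <<'E'
from plant import get_state,cams,r
import cv2,numpy as np,pickle
s=get_state(); print(s['time_s'],s['tcp_pos'],s['eef_rot'],s['gripper_width'])
for n in ('top','scene'):
    c=cams.capture(n); pickle.dump(c,open(n+'.pkl','wb'))
    cv2.imwrite(f'pics/{n}0.png',c['image'][:,:,::-1])
    print(n,c['fx'],c['cx'],c['cy'],(-c['R'].T@c['t']).round(3),c['R'][2].round(2))
E
```

```text
pics
0.0 [ 0.30292005 -0.60266966  0.2193242 ] [ 1.79906424e+02 -9.70429970e-03 -1.53317379e+02] 0.08779491671093234
top 439.71202416679404 281.93829285404684 207.87684753317654 [ 0.476 -0.017  1.12 ] [ 0.08  0.02 -1.  ]
scene 506.0681693554445 278.4689915718792 211.0125058762972 [ 1.21  -0.214  0.685] [-0.73  0.22 -0.65]
```

View pics/top0.png

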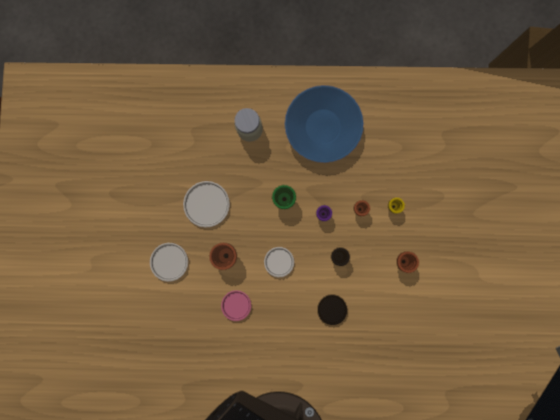

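View pics/scene0.png

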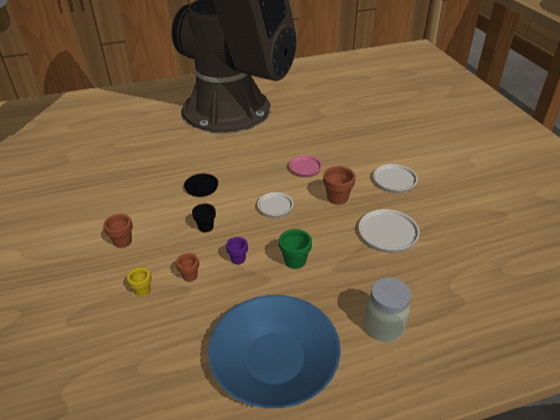

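The top view shows clay pots at large (223,256), medium (407,262) and small (362,209), and white saucers at large (207,205), medium (169,262) and small (279,262). The scene view agrees. Pink, black, purple and yellow things are decoys.

```bash
cat > h.py <<'E'
import numpy as np,cv2,pickle
from scipy.optimize import least_squares
def cloud(c,R,t):
    h,w=c['range_z'].shape; u,v=np.meshgrid(np.arange(w),np.arange(h)); z=c['range_z']
    P=np.stack([(u-c['cx'])/c['fx']*z,(v-c['cy'])/c['fy']*z,z],-1)
    return (P-t)@R
def ray(c,R,t,uv,h):
    d=np.c_[(uv[:,0]-c['cx'])/c['fx'],(uv[:,1]-c['cy'])/c['fy'],np.ones(len(uv))]@R
    o=-R.T@t
    return o+d*((h-o[2])/d[:,2])[:,None]
def blobs(img,kind):
    hsv=cv2.cvtColor(img,cv2.COLOR_RGB2HSV); H,S,V=[hsv[...,i].astype(int) for i in range(3)]
    m={'white':(S<40)&(V>120),'clay':((H<9)|(H>174))&(S>120)&(V>40),'green':(H>45)&(H<85)&(S>100),'purple':(H>122)&(H<150)&(S>100),
       'yellow':(H>24)&(H<35)&(S>170)&(V>90)}[kind].astype(np.uint8)
    m=cv2.morphologyEx(m,cv2.MORPH_CLOSE,np.ones((5,5)))
    n,l,st,ce=cv2.connectedComponentsWithStats(m)
    return [(l==i,st[i],ce[i]) for i in range(1,n) if st[i,4]>60]
E
python3 - <<'E'
from h import *
for n in ('top','scene'):
    c=pickle.load(open(n+'.pkl','rb')); C=cloud(c,c['R'],c['t'])
    for k in ('white','clay','green','purple','yellow'):
        for m,st,ce in blobs(c['image'],k):
            P=C[m&(c['range_z']>0)]
            if len(P)<30 : continue
            zt=np.percentile(P[:,2],95)
            cs=max(cv2.findContours(m.astype(np.uint8),0,1)[0],key=len)[:,0].astype(float)
            h=.012 if k=='white' else zt
            X=ray(c,c['R'],c['t'],cs,h)
            (x,y),rr=cv2.minEnclosingCircle(X[:,:2].astype(np.float32)*1000)
            T=P[P[:,2]>zt-.008]
            (x2,y2),r2=cv2.minEnclosingCircle(T[:,:2].astype(np.float32)*1000)
            print(n,k,ce.round(),'ztop %.3f'%zt,'contour xy',round(x),round(y),'D',round(2*rr),'| cloud',round(x2),round(y2),round(2*r2))
E
```

```text
top white [246. 119.] ztop 0.087 contour xy 798 99 D 59 | cloud 777 91 56
top white [206. 204.] ztop 0.010 contour xy 577 195 D 115 | cloud 577 196 115
top white [169. 262.] ztop 0.011 contour xy 429 284 D 94 | cloud 429 286 94
top white [279. 262.] ztop 0.011 contour xy 434 8 D 72 | cloud 434 8 72
top green [284. 197.] ztop 0.056 contour xy 593 -2 D 58 | cloud 594 -2 57
top purple [324. 213.] ztop 0.042 contour xy 557 -101 D 36 | cloud 557 -101 36
top yellow [395. 206.] ztop 0.042 contour xy 579 -277 D 35 | cloud 579 -278 36
scene white [395. 177.] ztop 0.012 contour xy 433 285 D 101 | cloud 430 284 99
scene white [275. 204.] ztop 0.012 contour xy 438 9 D 80 | cloud 436 10 78
scene white [389. 230.] ztop 0.012 contour xy 580 196 D 121 | cloud 578 196 120
scene white [393. 299.] ztop 0.086 contour xy 752 111 D 132 | cloud 777 91 61
scene clay [338. 184.] ztop 0.062 contour xy 476 130 D 119 | cloud 451 143 68
scene clay [119. 229.] ztop 0.052 contour xy 466 -303 D 91 | cloud 444 -305 52
scene clay [188. 266.] ztop 0.042 contour xy 587 -195 D 64 | cloud 574 -195 40
scene green [295. 247.] ztop 0.056 contour xy 614 -9 D 97 | cloud 596 -3 62
scene purple [237. 249.] ztop 0.042 contour xy 574 -103 D 66 | cloud 559 -102 42
scene yellow [140. 281.] ztop 0.042 contour xy 596 -278 D 66 | cloud 581 -279 42
```

Emit:
apply_moves([
  {"dp": [0.02,0.03,0],"yaw": 5},
  {"dp": [0.04,0.06,0],"yaw": 10},
  {"dp": [0.06,0.09,0],"yaw": 15},
  {"dp": [0.08,0.12,0],"yaw": 20},
  {"dp": [0.1,0.15,0],"yaw": 25},
  {"dp": [0.12,0.18,0],"yaw": 30},
  {"dp": [0.14,0.21,0],"yaw": 35},
  {"dp": [0.16,0.24,0],"yaw": 40},
  {"dp": [0.18,0.27,-0.01],"yaw": 45},
  {"dp": [0.2,0.3,-0.02],"yaw": 50},
  {"dp": [0.22,0.33,-0.02],"yaw": 55},
  {"dp": [0.24,0.36,-0.02],"yaw": 60},
  {"dp": [0.26,0.39,-0.02],"yaw": 63.3},
  {"dp": [0.27,0.408,-0.02],"yaw": 63.3},
  {"dp": [0.27,0.408,-0.02],"yaw": 63.3},
  {"dp": [0.27,0.408,-0.02],"yaw": 63.3},
])

```text
time_s: 1.43
tcp_pos: [0.5734, -0.1938, 0.1996]
eef_rot: [179.9, 0.0, -89.9]
contact_force: [-0.6, -0.0, -0.2]
gripper_width: 0.0876
gripper_force: 0.0
```

```bash
cat > w.py <<'E'
import sys
from h import *
from plant import get_state,cams
from scipy.spatial.transform import Rotation as Ro
def wrist(name):
    s=get_state(); c=cams.capture('wrist')
    Rt=Ro.from_euler('xyz',s['eef_rot'],degrees=True).as_matrix(); T=c['T_tool_cam']
    Rwc=Rt@T[:3,:3]; o=Rt@T[:3,3]+s['tcp_pos']
    R=Rwc.T; t=-R@o
    cv2.imwrite(f'pics/{name}.png',c['image'][:,:,::-1])
    return s,c,R,t
def look(name,kind,h,near):
    # kind clay: top rim ring points from the depth, circle fitted; white: saucer rim
    s,c,R,t=wrist(name); C=cloud(c,R,t); ok=(c['range_z']>0)&(np.hypot(C[...,0]-near[0],C[...,1]-near[1])<.075)
    print('t %.2f tcp'%s['time_s'],s['tcp_pos'].round(4),s['eef_rot'].round(2),'w %.4f'%s['gripper_width'])
    m=ok&(abs(C[...,2]-h)<.004)
    P=C[m]
    if len(P)<30: print('few',len(P)); return
    f=lambda p:np.hypot(P[:,0]-p[0],P[:,1]-p[1])
    (x,y),rr=cv2.minEnclosingCircle(P[:,:2].astype(np.float32)*1000)
    q=np.linspace(0,2*np.pi,37); a=np.arctan2(P[:,1]-y/1000,P[:,0]-x/1000)
    print(name,len(P),'z',np.median(P[:,2]).round(4),'mec',x.round(1),y.round(1),'D',2*rr,'sectors',(np.histogram(a,36,(-np.pi,np.pi))[0]>0).sum())
    # outer edge fit
    E=[]; ra=f((x/1000,y/1000))
    for i in range(36):
        k=(a>=-np.pi+i*np.pi/18)&(a<-np.pi+(i+1)*np.pi/18)
        if k.sum()>2: j=np.where(k)[0]; E.append(P[j[np.argsort(ra[j])[int(.95*(len(j)-1))]]])
    E=np.array(E)
    g=least_squares(lambda p:np.hypot(E[:,0]-p[0],E[:,1]-p[1])-p[2],[x/1000,y/1000,rr/1000],loss='soft_l1',f_scale=.001)
    print(' edge fit',(g.x*1000).round(1),'shift from tcp',(g.x[:2]-s['tcp_pos'][:2]).round(4))
E
python3 -c "
from w import *
look('w1','clay',.042,(.573,-.195))"
```

```text
t 1.43 tcp [ 0.5734 -0.1938  0.1996] [ 1.7994e+02  1.0000e-02 -8.9890e+01] w 0.0876Traceback (most recent call last):
  File "<string>", line 3, in <module>
    look('w1','clay',.042,(.573,-.195))
    ~~~~^^^^^^^^^^^^^^^^^^^^^^^^^^^^^^^
  File "w.py", line 22, in look
    print(name,len(P),'z',np.median(P[:,2]).round(4),'mec',x.round(1),y.round(1),'D',2*rr,'sectors',(np.histogram(a,36,(-np.pi,np.pi))[0]>0).sum())
                                                           ^^^^^^^
AttributeError: 'float' object has no attribute 'round'
```

```bash
sed -i 's/x.round(1),y.round(1)/round(x,1),round(y,1)/' w.py
python3 -c "
from w import *
look('w1','clay',.042,(.573,-.195))"
```

```text
t 1.48 tcp [ 0.573  -0.1946  0.1998] [ 1.7994e+02  1.0000e-02 -8.9960e+01] w 0.0874
w1 949 z 0.0413 mec 572.9 -195.0 D 149.93756103515625 sectors 36
 edge fit [ 152.9 -273.5  432. ] shift from tcp [-0.42   -0.0789]
```

View pics/w1.png

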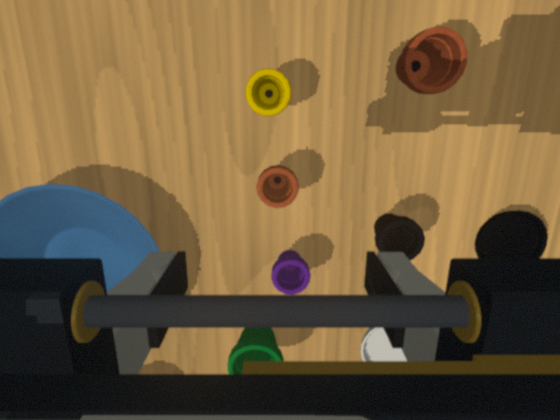

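The wrist view shows the small clay pot at (277,187), centred between the fingers. Yellow (268,92) and purple (290,272) lie across the closing line, so they are clear. I'm tightening the measuring radius.

```bash
sed -i 's/def look(name,kind,h,near):/def look(name,h,near,rad):/; s/<.075)/<rad)/' w.py
python3 -c "
from w import *
look('w2',.042,(.573,-.195),.035)"
```

```text
t 1.53 tcp [ 0.5727 -0.1953  0.1999] [179.95   0.   -90.02] w 0.0877
w2 713 z 0.0413 mec 571.4 -195.9 D 39.76975631713867 sectors 36
 edge fit [ 571.6 -196.3   19.3] shift from tcp [-0.0011 -0.001 ]
```

Emit:
apply_moves([
  {"dp": [-0.001,-0.001,-0.03]},
  {"dp": [-0.001,-0.001,-0.06]},
  {"dp": [-0.001,-0.001,-0.09]},
  {"dp": [-0.001,-0.001,-0.115]},
  {"dp": [-0.001,-0.001,-0.135]},
  {"dp": [-0.001,-0.001,-0.15]},
  {"dp": [-0.001,-0.001,-0.158]},
  {"dp": [-0.001,-0.001,-0.162]},
  {"dp": [-0.001,-0.001,-0.162]},
  {"dp": [-0.001,-0.001,-0.162]},
])

```text
$.targets[0]: bad value
```

Emit:
apply_moves([
  {"dp": [0,0,0]},
  {"dp": [0,0,0]},
  {"dp": [0,0,0]},
  {"dp": [0,0,0]},
  {"dp": [0,0,0]},
  {"dp": [0,0,0]},
  {"dp": [0,0,0]},
  {"dp": [0,0,0]},
  {"dp": [0,0,0]},
  {"dp": [0,0,0]},
], grip=1, squeeze=10)

```text
$.targets[0]: bad value
```

Emit:
apply_moves([
  {"dp": [-0.001,-0.001,-0.03],"yaw": 0},
  {"dp": [-0.001,-0.001,-0.06],"yaw": 0},
  {"dp": [-0.001,-0.001,-0.09],"yaw": 0},
  {"dp": [-0.001,-0.001,-0.115],"yaw": 0},
  {"dp": [-0.001,-0.001,-0.135],"yaw": 0},
  {"dp": [-0.001,-0.001,-0.15],"yaw": 0},
  {"dp": [-0.001,-0.001,-0.158],"yaw": 0},
  {"dp": [-0.001,-0.001,-0.162],"yaw": 0},
  {"dp": [-0.001,-0.001,-0.162],"yaw": 0},
  {"dp": [-0.001,-0.001,-0.162],"yaw": 0},
])

```text
time_s: 2.42
tcp_pos: [0.5726, -0.1966, 0.0391]
eef_rot: [-179.9, -0.0, -90.0]
contact_force: [-0.2, 0.5, 0.7]
gripper_width: 0.0874
gripper_force: 0.0
```

Emit:
apply_moves([
  {"dp": [0,0,0],"yaw": 0},
  {"dp": [0,0,0],"yaw": 0},
  {"dp": [0,0,0],"yaw": 0},
  {"dp": [0,0,0],"yaw": 0},
  {"dp": [0,0,0],"yaw": 0},
  {"dp": [0,0,0],"yaw": 0},
  {"dp": [0,0,0],"yaw": 0},
  {"dp": [0,0,0],"yaw": 0},
  {"dp": [0,0,0],"yaw": 0},
  {"dp": [0,0,0],"yaw": 0},
], grip=1, squeeze=10)

```text
time_s: 3.25
tcp_pos: [0.5721, -0.1961, 0.0382]
eef_rot: [180.0, 0.0, -90.0]
contact_force: [0.4, 0.2, -0.4]
gripper_width: 0.0265
gripper_force: 0.0
```

```bash
python3 - <<'E'
from w import *
s,c,R,t=wrist('w3'); print(s['gripper_width'],s['gripper_force'])
c=cams.capture('scene'); cv2.imwrite('pics/s1.png',cv2.resize(c['image'][180:320,80:280,::-1],None,fx=3,fy=3))
E
```

```text
0.02646012446884437 0.0
```

View pics/w3.png

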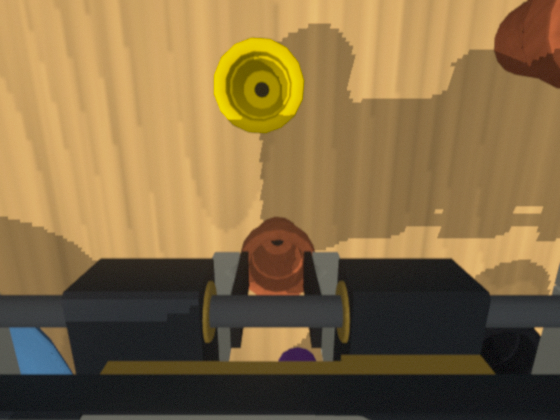

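View pics/s1.png

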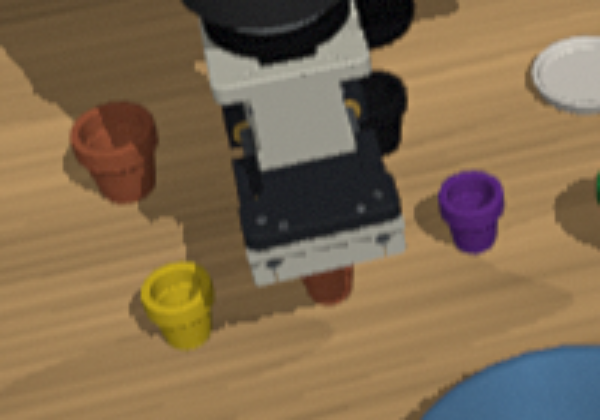

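The wrist view shows the pot rim near (278,255) between the jaws, but the opening of 26 mm with zero force doesn't fit a grip on the 40 mm collar. I'll measure where the pot is now.

```bash
python3 - <<'E'
from w import *
s,c,R,t=wrist('w4'); C=cloud(c,R,t)
for m,st,ce in blobs(c['image'],'clay'):
    P=C[m&(c['range_z']>0)]; print(ce.round(),st,P.min(0).round(3),P.max(0).round(3))
    if abs(ce[0]-278)<60:
        for z0 in np.arange(0,.06,.005):
            Q=P[(P[:,2]>=z0)&(P[:,2]<z0+.005)]
            if len(Q)>10: print(round(z0,3),len(Q),'x',Q[:,0].min().round(4),Q[:,0].max().round(4),'y',Q[:,1].min().round(4),Q[:,1].max().round(4))
m=(c['image'].max(-1)<200)&(c['range_z']>0)&(c['range_z']<.3)
print('pads?', [ (u,v,C[v,u].round(4)) for u,v in ((240,300),(318,300),(225,280),(330,280),(240,330),(278,218),(250,255),(306,255),(278,290))])
print(s['tcp_pos'].round(4),s['gripper_width'],s['joint_torque'].round(2))
E
```

```text
[534.  67.] [497  46  63  41 848] [ 0.449 -0.301  0.004] [ 0.464 -0.281  0.052]
pads? [(240, 300, array([ 0.5811, -0.2272,  0.1245])), (318, 300, array([ 0.5619, -0.2284,  0.1264])), (225, 280, array([ 0.5857, -0.2293,  0.1181])), (330, 280, array([ 0.5591, -0.2333,  0.1256])), (240, 330, array([ 0.5853, -0.1948,  0.0917])), (278, 218, array([ 0.5709, -0.2098,  0.0077])), (250, 255, array([ 0.5844, -0.2049,  0.0483])), (306, 255, array([ 0.5583, -0.2072,  0.0534])), (278, 290, array([ 0.5711, -0.1819,  0.0407]))]
[ 0.5721 -0.196   0.0382] 0.018491818170784026 [ 0.000e+00 -5.561e+01  2.219e+01  5.290e+00  4.000e-02 -0.000e+00]
```

```bash
python3 - <<'E'
from w import *
s,c,R,t=wrist('w5'); print(s['time_s'],s['gripper_width'],s['gripper_force'],s['contact_force'].round(2))
cv2.imwrite('pics/w5c.png',cv2.resize(c['image'][200:360,190:370,::-1],None,fx=4,fy=3.7,interpolation=cv2.INTER_CUBIC)[:600])
E
```

```text
3.4 0.014288128322399465 0.0 [-0.74  0.21 -0.33]
```

View pics/w5c.png

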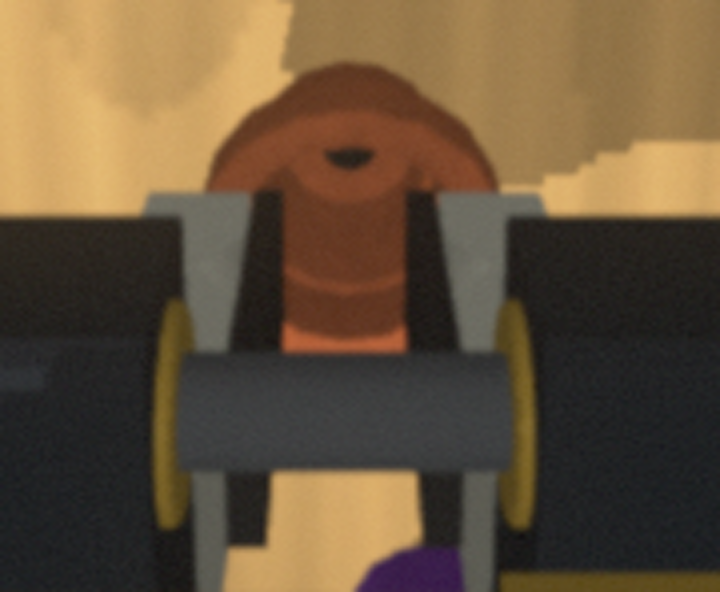

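The crop shows the jaws closing above the pot rather than around its collar: the rim passes behind both fingertips, and the pot is undisturbed. The fingertips seem higher than the TCP data say, so I'll measure the tip height.

```bash
python3 - <<'E'
from w import *
s,c,R,t=wrist('w6'); C=cloud(c,R,t); print(s['gripper_width'],s['tcp_pos'].round(4),s['eef_rot'].round(2),'cam',(-R.T@t).round(3),R[2].round(3))
for u in (240,246,256,300,306,312):
    print(u,[(v,*(C[v,u]*1000).round().astype(int)) for v in range(244,300,6)])
c=cams.capture('scene');C=cloud(c,c['R'],c['t']);m=(C[...,2]<.13)&(C[...,2]>.01)&(abs(C[...,0]-.573)<.1)&(abs(C[...,1]+.195)<.045)&(c['range_z']>0)
P=C[m]; cl=c['image'][m]
for z0 in np.arange(.01,.13,.01):
    k=(P[:,2]>=z0)&(P[:,2]<z0+.01)
    if k.any(): print(z0.round(2),k.sum(),P[k].min(0).round(3),P[k].max(0).round(3),np.median(cl[k],0))
E
```

```text
0.010206027906466547 [ 0.5721 -0.1961  0.0382] [180.     0.   -90.01] cam [ 0.572 -0.275  0.202] [ 0.     0.292 -0.956]
240 [(244, np.int64(594), np.int64(-190), np.int64(-1)), (250, np.int64(594), np.int64(-186), np.int64(0)), (256, np.int64(589), np.int64(-207), np.int64(54)), (262, np.int64(582), np.int64(-234), np.int64(118)), (268, np.int64(581), np.int64(-234), np.int64(121)), (274, np.int64(581), np.int64(-233), np.int64(121)), (280, np.int64(582), np.int64(-229), np.int64(118)), (286, np.int64(581), np.int64(-231), np.int64(125)), (292, np.int64(581), np.int64(-231), np.int64(126)), (298, np.int64(581), np.int64(-230), np.int64(128))]
246 [(244, np.int64(587), np.int64(-207), np.int64(40)), (250, np.int64(587), np.int64(-205), np.int64(42)), (256, np.int64(586), np.int64(-207), np.int64(54)), (262, np.int64(585), np.int64(-207), np.int64(60)), (268, np.int64(585), np.int64(-207), np.int64(66)), (274, np.int64(584), np.int64(-207), np.int64(72)), (280, np.int64(584), np.int64(-207), np.int64(77)), (286, np.int64(584), np.int64(-207), np.int64(82)), (292, np.int64(583), np.int6
[... 1911 characters left out ...]
int64(121)), (274, np.int64(563), np.int64(-234), np.int64(123)), (280, np.int64(563), np.int64(-232), np.int64(124)), (286, np.int64(563), np.int64(-230), np.int64(123)), (292, np.int64(563), np.int64(-230), np.int64(126)), (298, np.int64(564), np.int64(-230), np.int64(129))]
0.01 51 [ 0.574 -0.209  0.01 ] [ 0.588 -0.181  0.02 ] [89. 49. 32.]
0.02 40 [ 0.58  -0.209  0.02 ] [ 0.592 -0.18   0.03 ] [88.  47.5 31. ]
0.03 33 [ 0.586 -0.208  0.03 ] [ 0.593 -0.182  0.039] [90. 49. 31.]
0.1 4 [ 0.659 -0.232  0.109] [ 0.66  -0.179  0.11 ] [128.5 115.5  96.5]
0.11 216 [ 0.564 -0.234  0.11 ] [ 0.664 -0.157  0.12 ] [150. 149. 138.]
0.12 293 [ 0.563 -0.234  0.12 ] [ 0.663 -0.156  0.13 ] [130. 122. 113.]
```

Two cameras agree that the fingertips are at z≈0.051 and the gripper body at about 0.115 while the TCP reads 0.038. The tips therefore sit about 13 mm behind the reported TCP instead of 22 mm ahead of it. I'll use the measured offset, open, and descend in small steps.

Emit:
apply_moves([
  {"dp": [0,0,0],"yaw": 0},
  {"dp": [0,0,0],"yaw": 0},
  {"dp": [0,0,0],"yaw": 0},
  {"dp": [0,0,0],"yaw": 0},
  {"dp": [0,0,0],"yaw": 0},
  {"dp": [0,0,0],"yaw": 0},
  {"dp": [0,0,0],"yaw": 0},
  {"dp": [0,0,0],"yaw": 0},
  {"dp": [0,0,0],"yaw": 0},
  {"dp": [0,0,0],"yaw": 0},
  {"dp": [0,0,0],"yaw": 0},
], grip=-1)

```text
time_s: 4.47
tcp_pos: [0.5722, -0.1961, 0.0383]
eef_rot: [-180.0, 0.0, -90.0]
contact_force: [0.1, 0.4, -0.1]
gripper_width: 0.0712
gripper_force: 0.0
```

Emit:
apply_moves([
  {"dp": [0,0,-0.006],"yaw": 0},
  {"dp": [0,0,-0.012],"yaw": 0},
  {"dp": [0,0,-0.018],"yaw": 0},
  {"dp": [0,0,-0.018],"yaw": 0},
])

```text
time_s: 4.8
tcp_pos: [0.571, -0.196, 0.0184]
eef_rot: [179.8, 0.0, -90.0]
contact_force: [-0.3, -0.9, -0.3]
gripper_width: 0.0873
gripper_force: 0.0
```

```bash
cat >> w.py <<'E'
def tips(name):
    s,c,R,t=wrist(name); C=cloud(c,R,t); d=(C-s['tcp_pos'])  # finger fronts lie ~11 mm off the jaw plane
    Rt=Ro.from_euler('xyz',s['eef_rot'],degrees=True).as_matrix(); L=d@Rt
    k=(c['range_z']>0)&(abs(L[...,0]-.0108)<.004)&(abs(L[...,1])<.065)&(L[...,2]>-.06)&(c['range_z']<.18)
    sg={}
    for n,kk in (('+',k&(L[...,1]>0)),('-',k&(L[...,1]<0))):
        if kk.sum()>20: print(n,kk.sum(),'tip ahead of TCP (98%%) %.4f  y %.4f..%.4f'%(np.percentile(L[kk][:,2],98),L[kk][:,1].min(),L[kk][:,1].max()))
    print('tcp',s['tcp_pos'].round(4),'w',s['gripper_width'],'F',s['contact_force'].round(1))
E
python3 -c "
from w import *
tips('w7')"
```

```text
+ 2409 tip ahead of TCP (98%) -0.0097  y 0.0000..0.0623
- 2384 tip ahead of TCP (98%) -0.0104  y -0.0627..-0.0013
tcp [ 0.571  -0.196   0.0184] w 0.0873001423718732 F [-0.3 -0.9 -0.3]
```

Emit:
apply_moves([
  {"dp": [0,0,-0.005],"yaw": 0},
  {"dp": [0,0,-0.01],"yaw": 0},
  {"dp": [0,0,-0.014],"yaw": 0},
  {"dp": [0,0,-0.014],"yaw": 0},
])

```text
time_s: 5.18
tcp_pos: [0.5715, -0.196, 0.0052]
eef_rot: [179.9, 0.0, -90.0]
contact_force: [0.3, -0.8, -0.7]
gripper_width: 0.0876
gripper_force: 0.0
```

Emit:
apply_moves([
  {"dp": [0,0,0],"yaw": 0},
  {"dp": [0,0,0],"yaw": 0},
  {"dp": [0,0,0],"yaw": 0},
  {"dp": [0,0,0],"yaw": 0},
  {"dp": [0,0,0],"yaw": 0},
  {"dp": [0,0,0],"yaw": 0},
  {"dp": [0,0,0],"yaw": 0},
  {"dp": [0,0,0],"yaw": 0},
  {"dp": [0,0,0],"yaw": 0},
], grip=1, squeeze=10)

```text
time_s: 5.93
tcp_pos: [0.5721, -0.1961, 0.0063]
eef_rot: [-180.0, 0.0, -90.0]
contact_force: [-0.8, -0.1, 0.3]
gripper_width: 0.0399
gripper_force: 10.0
```

Emit:
apply_moves([
  {"dp": [0,0,0.01],"yaw": 0},
  {"dp": [0,0,0.025],"yaw": 0},
  {"dp": [0,0,0.05],"yaw": 0},
  {"dp": [0,0,0.08],"yaw": 0},
  {"dp": [-0.014,0.02,0.09],"yaw": 0},
  {"dp": [-0.034,0.05,0.09],"yaw": 0},
  {"dp": [-0.054,0.08,0.09],"yaw": 0},
  {"dp": [-0.074,0.11,0.09],"yaw": 0},
  {"dp": [-0.094,0.14,0.09],"yaw": 0},
  {"dp": [-0.114,0.17,0.09],"yaw": 0},
  {"dp": [-0.13,0.194,0.09],"yaw": 0},
  {"dp": [-0.137,0.205,0.09],"yaw": 0},
  {"dp": [-0.137,0.205,0.09],"yaw": 0},
  {"dp": [-0.137,0.205,0.09],"yaw": 0},
  {"dp": [-0.137,0.205,0.09],"yaw": 0},
])

```text
time_s: 7.18
tcp_pos: [0.4357, 0.0089, 0.0968]
eef_rot: [-179.9, 0.0, -90.0]
contact_force: [0.0, 0.0, -0.6]
gripper_width: 0.0401
gripper_force: 10.0
```

```bash
python3 -c "
from w import *
look('w8',.012,(.435,.009),.045)"
```

```text
t 7.18 tcp [0.4357 0.0089 0.0968] [-1.7995e+02  2.0000e-02 -8.9980e+01] w 0.0401
w8 1606 z 0.0111 mec 435.2 6.9 D 75.29063415527344 sectors 32
 edge fit [435.1   6.6  36.9] shift from tcp [-0.0006 -0.0024]
```

View pics/w8.png

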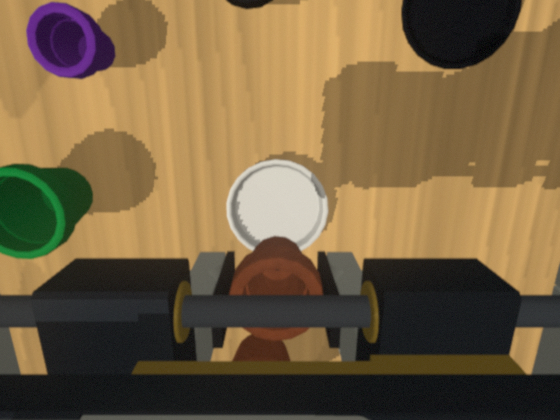

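The pot is held upright by the collar, with the white saucer below it at (277,205). Now lowering.

Emit:
apply_moves([
  {"dp": [-0.001,-0.0015,-0.02],"yaw": 0},
  {"dp": [-0.001,-0.0015,-0.04],"yaw": 0},
  {"dp": [-0.001,-0.0015,-0.058],"yaw": 0},
  {"dp": [-0.001,-0.0015,-0.07],"yaw": 0},
  {"dp": [-0.001,-0.0015,-0.077],"yaw": 0},
  {"dp": [-0.001,-0.0015,-0.08],"yaw": 0},
  {"dp": [-0.001,-0.0015,-0.082],"yaw": 0},
  {"dp": [-0.001,-0.0015,-0.0835],"yaw": 0},
  {"dp": [-0.001,-0.0015,-0.0845],"yaw": 0},
  {"dp": [-0.001,-0.0015,-0.0845],"yaw": 0},
  {"dp": [-0.001,-0.0015,-0.0845],"yaw": 0},
])

```text
time_s: 8.15
tcp_pos: [0.4345, 0.0076, 0.0122]
eef_rot: [-180.0, 0.0, -90.0]
contact_force: [0.3, 0.5, 0.1]
gripper_width: 0.04
gripper_force: 10.0
```

```bash
python3 - <<'E'
from w import *
s,c,R,t=wrist('w9'); print(s['tcp_pos'].round(4),s['contact_force'].round(2),s['gripper_force'])
c=cams.capture('scene'); cv2.imwrite('pics/s2.png',cv2.resize(c['image'][160:240,225:335,::-1],None,fx=5,fy=5,interpolation=cv2.INTER_CUBIC))
E
```

```text
[0.4345 0.0076 0.0122] [0.29 0.51 0.07] 9.99983623623848
```

View pics/s2.png

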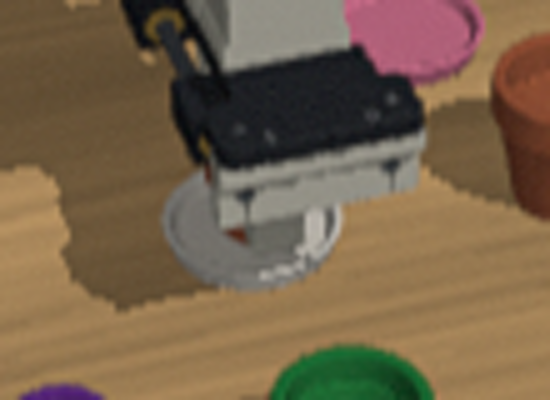

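Emit:
apply_moves([
  {"dp": [0,0,-0.0005],"yaw": 0},
  {"dp": [0,0,-0.0005],"yaw": 0},
  {"dp": [0,0,-0.0005],"yaw": 0},
])

```text
time_s: 8.5
tcp_pos: [0.4341, 0.0075, 0.0113]
eef_rot: [-180.0, 0.0, -90.0]
contact_force: [-0.4, -0.2, 0.0]
gripper_width: 0.04
gripper_force: 10.0
```

Emit:
apply_moves([
  {"dp": [0,0,-0.0005],"yaw": 0},
  {"dp": [0,0,-0.0005],"yaw": 0},
  {"dp": [0,0,-0.0005],"yaw": 0},
])

```text
time_s: 8.75
tcp_pos: [0.4342, 0.0074, 0.0111]
eef_rot: [-180.0, -0.0, -90.0]
contact_force: [-1.4, 0.9, 6.6]
gripper_width: 0.0404
gripper_force: 10.0
```

Contact felt, so I'm letting go and rising.

Emit:
apply_moves([
  {"dp": [0,0,0],"yaw": 0},
  {"dp": [0,0,0],"yaw": 0},
  {"dp": [0,0,0],"yaw": 0},
  {"dp": [0,0,0],"yaw": 0},
  {"dp": [0,0,0],"yaw": 0},
  {"dp": [0,0,0],"yaw": 0},
  {"dp": [0,0,0.005],"yaw": 0},
  {"dp": [0,0,0.015],"yaw": 0},
  {"dp": [0,0,0.03],"yaw": 0},
  {"dp": [0,0,0.06],"yaw": 0},
  {"dp": [0,0,0.09],"yaw": 0},
  {"dp": [0,-0.03,0.1],"yaw": 0},
  {"dp": [0,-0.06,0.11],"yaw": 0},
  {"dp": [0,-0.09,0.11],"yaw": 0},
  {"dp": [0,-0.12,0.11],"yaw": 0},
  {"dp": [0,-0.15,0.11],"yaw": 0},
  {"dp": [0,-0.18,0.11],"yaw": 0},
  {"dp": [0.01,-0.21,0.11],"yaw": 0},
  {"dp": [0.01,-0.24,0.11],"yaw": 0},
  {"dp": [0.01,-0.27,0.11],"yaw": 0},
], grip=-1)

```text
time_s: 10.42
tcp_pos: [0.4442, -0.2642, 0.1211]
eef_rot: [-180.0, -0.0, -90.0]
contact_force: [-0.0, 0.1, -0.3]
gripper_width: 0.0878
gripper_force: 0.0
```

Emit:
apply_moves([
  {"dp": [0,-0.03,0],"yaw": 0},
  {"dp": [0,-0.043,0],"yaw": 0},
  {"dp": [0,-0.043,0],"yaw": 0},
  {"dp": [0,-0.043,0],"yaw": 0},
])

```text
time_s: 10.75
tcp_pos: [0.4436, -0.3061, 0.1206]
eef_rot: [180.0, 0.0, -90.1]
contact_force: [0.0, 0.7, -0.7]
gripper_width: 0.0876
gripper_force: 0.0
```

```bash
python3 - <<'E'
from w import *
look('w10',.052,(.444,-.305),.04)
c=cams.capture('scene'); C=cloud(c,c['R'],c['t'])
d=np.hypot(C[...,0]-.435,C[...,1]-.008); P=C[(d<.03)&(c['range_z']>0)]
T=P[P[:,2]>.042]; (x,y),r=cv2.minEnclosingCircle(T[:,:2].astype(np.float32)*1000); print('small pot now',np.percentile(P[:,2],97),x,y,2*r)
cv2.imwrite('pics/s3.png',c['image'][:,:,::-1])
E
```

```text
t 10.75 tcp [ 0.4436 -0.3061  0.1206] [ 1.7997e+02  2.0000e-02 -9.0130e+01] w 0.0876
w10 1734 z 0.0513 mec 441.7 -305.8 D 52.10673141479492 sectors 36
 edge fit [ 441.8 -306.1   25.2] shift from tcp [-0.0018 -0.    ]
small pot now 0.047088935780211685 434.5790100097656 8.978282928466797 42.33371353149414
```

View pics/s3.png

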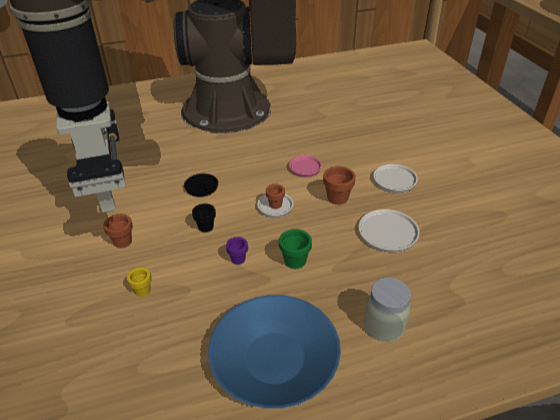

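The small pot stands on its saucer, near (275,200) in the scene view. Medium pot next.

Emit:
apply_moves([
  {"dp": [-0.0017,0,-0.03],"yaw": 0},
  {"dp": [-0.0017,0,-0.06],"yaw": 0},
  {"dp": [-0.0017,0,-0.08],"yaw": 0},
  {"dp": [-0.0017,0,-0.095],"yaw": 0},
  {"dp": [-0.0017,0,-0.102],"yaw": 0},
  {"dp": [-0.0017,0,-0.1065],"yaw": 0},
  {"dp": [-0.0017,0,-0.1065],"yaw": 0},
  {"dp": [-0.0017,0,-0.1065],"yaw": 0},
])

```text
time_s: 11.52
tcp_pos: [0.4431, -0.3054, 0.0151]
eef_rot: [-179.9, -0.0, -90.0]
contact_force: [0.2, -0.2, -0.1]
gripper_width: 0.0877
gripper_force: 0.0
```

Emit:
apply_moves([
  {"dp": [0,0,0],"yaw": 0},
  {"dp": [0,0,0],"yaw": 0},
  {"dp": [0,0,0],"yaw": 0},
  {"dp": [0,0,0],"yaw": 0},
  {"dp": [0,0,0],"yaw": 0},
  {"dp": [0,0,0],"yaw": 0},
  {"dp": [0,0,0],"yaw": 0},
  {"dp": [0,0,0],"yaw": 0},
], grip=1, squeeze=12)

```text
time_s: 12.18
tcp_pos: [0.4424, -0.3057, 0.0143]
eef_rot: [180.0, -0.0, -90.0]
contact_force: [-0.7, -1.1, 1.9]
gripper_width: 0.0508
gripper_force: 12.0
```

Emit:
apply_moves([
  {"dp": [0,0,0.01],"yaw": 0},
  {"dp": [0,0,0.025],"yaw": 0},
  {"dp": [0,0,0.05],"yaw": 0},
  {"dp": [0,0,0.08],"yaw": 0},
  {"dp": [0,0,0.11],"yaw": 0},
  {"dp": [0,0.01,0.12],"yaw": 0},
  {"dp": [0,0.03,0.12],"yaw": 0},
  {"dp": [0,0.06,0.12],"yaw": 0},
  {"dp": [0,0.09,0.12],"yaw": 0},
  {"dp": [0,0.12,0.12],"yaw": 0},
  {"dp": [0,0.15,0.12],"yaw": 0},
  {"dp": [0,0.18,0.12],"yaw": 0},
  {"dp": [0,0.21,0.12],"yaw": 0},
  {"dp": [0,0.24,0.12],"yaw": 0},
  {"dp": [0,0.27,0.12],"yaw": 0},
  {"dp": [0,0.3,0.12],"yaw": 0},
  {"dp": [0,0.33,0.12],"yaw": 0},
  {"dp": [0,0.36,0.12],"yaw": 0},
  {"dp": [0,0.39,0.12],"yaw": 0},
  {"dp": [0,0.42,0.12],"yaw": 0},
])

```text
time_s: 13.85
tcp_pos: [0.4419, 0.116, 0.1348]
eef_rot: [-180.0, 0.0, -90.0]
contact_force: [0.7, 0.3, -0.5]
gripper_width: 0.0507
gripper_force: 12.0
```

Emit:
apply_moves([
  {"dp": [0,0.03,0],"yaw": 0},
  {"dp": [0,0.06,0],"yaw": 0},
  {"dp": [-0.003,0.09,0],"yaw": 0},
  {"dp": [-0.006,0.12,0],"yaw": 0},
  {"dp": [-0.009,0.145,0],"yaw": 0},
  {"dp": [-0.012,0.16,0],"yaw": 0},
  {"dp": [-0.012,0.17,-0.01],"yaw": 0},
  {"dp": [-0.012,0.17,-0.02],"yaw": 0},
  {"dp": [-0.012,0.17,-0.02],"yaw": 0},
  {"dp": [-0.012,0.17,-0.02],"yaw": 0},
])

```text
time_s: 14.68
tcp_pos: [0.4298, 0.2827, 0.1131]
eef_rot: [179.9, -0.1, -90.0]
contact_force: [-0.2, -0.9, -1.4]
gripper_width: 0.0506
gripper_force: 12.0
```

```bash
python3 -c "
from w import *
look('w11',.012,(.430,.285),.056)"
```

```text
t 14.68 tcp [0.4298 0.2827 0.1131] [ 1.7989e+02 -1.4000e-01 -9.0050e+01] w 0.0506
w11 1694 z 0.0112 mec 429.9 284.5 D 96.07271575927734 sectors 28
 edge fit [429.9 284.4  47.5] shift from tcp [0.0001 0.0017]
```

Emit:
apply_moves([
  {"dp": [0,0.0005,-0.025],"yaw": 0},
  {"dp": [0,0.0005,-0.05],"yaw": 0},
  {"dp": [0,0.0005,-0.07],"yaw": 0},
  {"dp": [0,0.0005,-0.082],"yaw": 0},
  {"dp": [0,0.0005,-0.089],"yaw": 0},
  {"dp": [0,0.0005,-0.092],"yaw": 0},
  {"dp": [0,0.0005,-0.0935],"yaw": 0},
  {"dp": [0,0.0005,-0.0945],"yaw": 0},
  {"dp": [0,0.0005,-0.0945],"yaw": 0},
  {"dp": [0,0.0005,-0.0945],"yaw": 0},
])

```text
time_s: 15.57
tcp_pos: [0.4308, 0.2853, 0.0205]
eef_rot: [-180.0, 0.1, -90.0]
contact_force: [0.5, -0.3, 0.2]
gripper_width: 0.0512
gripper_force: 12.0
```

Emit:
apply_moves([
  {"dp": [0,0,-0.0005],"yaw": 0},
  {"dp": [0,0,-0.0005],"yaw": 0},
  {"dp": [0,0,-0.0005],"yaw": 0},
])

```text
time_s: 15.82
tcp_pos: [0.4305, 0.2851, 0.0195]
eef_rot: [-180.0, 0.0, -90.0]
contact_force: [0.7, 0.4, -1.1]
gripper_width: 0.0509
gripper_force: 12.0
```

Emit:
apply_moves([
  {"dp": [0,0,-0.0005],"yaw": 0},
  {"dp": [0,0,-0.0005],"yaw": 0},
  {"dp": [0,0,-0.0005],"yaw": 0},
])

```text
time_s: 16.07
tcp_pos: [0.4305, 0.2851, 0.0193]
eef_rot: [-180.0, 0.0, -90.0]
contact_force: [-2.5, 0.0, 5.4]
gripper_width: 0.0508
gripper_force: 12.0
```

Emit:
apply_moves([
  {"dp": [0,0,0],"yaw": 0},
  {"dp": [0,0,0],"yaw": 0},
  {"dp": [0,0,0],"yaw": 0},
  {"dp": [0,0,0],"yaw": 0},
  {"dp": [0,0,0],"yaw": 0},
  {"dp": [0,0,0],"yaw": 0},
  {"dp": [0,0,0.005],"yaw": 0},
  {"dp": [0,0,0.015],"yaw": 0},
  {"dp": [0,0,0.03],"yaw": 0},
  {"dp": [0,0,0.06],"yaw": 0},
  {"dp": [0,0,0.09],"yaw": 0},
  {"dp": [0.005,-0.03,0.11],"yaw": 0},
  {"dp": [0.01,-0.06,0.12],"yaw": 0},
  {"dp": [0.015,-0.09,0.12],"yaw": 0},
  {"dp": [0.02,-0.12,0.12],"yaw": 0},
  {"dp": [0.02,-0.142,0.12],"yaw": 0},
  {"dp": [0.02,-0.142,0.12],"yaw": 0},
  {"dp": [0.02,-0.142,0.12],"yaw": 0},
  {"dp": [0.02,-0.142,0.12],"yaw": 0},
], grip=-1)

```text
time_s: 17.65
tcp_pos: [0.4508, 0.1432, 0.1396]
eef_rot: [-179.9, 0.0, -90.0]
contact_force: [0.3, 0.3, 0.4]
gripper_width: 0.0875
gripper_force: 0.0
```

```bash
python3 - <<'E'
from w import *
look('w12',.062,(.450,.143),.05)
c=cams.capture('top'); C=cloud(c,c['R'],c['t'])
d=np.hypot(C[...,0]-.43,C[...,1]-.285); P=C[(d<.03)&(c['range_z']>0)]
T=P[P[:,2]>.05]; (x,y),r=cv2.minEnclosingCircle(T[:,:2].astype(np.float32)*1000); print('medium pot now',np.percentile(P[:,2],97),x,y,2*r)
E
```

```text
t 17.65 tcp [0.4508 0.1432 0.1396] [-1.7993e+02  5.0000e-02 -9.0040e+01] w 0.0875
w12 2121 z 0.0613 mec 448.1 141.4 D 66.38125610351562 sectors 36
 edge fit [448.  140.9  32.2] shift from tcp [-0.0028 -0.0022]
medium pot now 0.5278344973333724 402.03765869140625 276.2939453125 1.6277174949645996
```

Emit:
apply_moves([
  {"dp": [-0.0025,-0.002,-0.02],"yaw": 0},
  {"dp": [-0.0025,-0.002,-0.045],"yaw": 0},
  {"dp": [-0.0025,-0.002,-0.07],"yaw": 0},
  {"dp": [-0.0025,-0.002,-0.09],"yaw": 0},
  {"dp": [-0.0025,-0.002,-0.105],"yaw": 0},
  {"dp": [-0.0025,-0.002,-0.113],"yaw": 0},
  {"dp": [-0.0025,-0.002,-0.117],"yaw": 0},
  {"dp": [-0.0025,-0.002,-0.117],"yaw": 0},
  {"dp": [-0.0025,-0.002,-0.117],"yaw": 0},
])

```text
time_s: 18.5
tcp_pos: [0.4483, 0.1415, 0.0223]
eef_rot: [-180.0, 0.0, -90.0]
contact_force: [-0.4, 0.5, -0.1]
gripper_width: 0.0876
gripper_force: 0.0
```

Emit:
apply_moves([
  {"dp": [0,0,0],"yaw": 0},
  {"dp": [0,0,0],"yaw": 0},
  {"dp": [0,0,0],"yaw": 0},
  {"dp": [0,0,0],"yaw": 0},
  {"dp": [0,0,0],"yaw": 0},
  {"dp": [0,0,0],"yaw": 0},
  {"dp": [0,0,0],"yaw": 0},
], grip=1, squeeze=15)

```text
time_s: 19.08
tcp_pos: [0.4481, 0.1411, 0.0222]
eef_rot: [-180.0, 0.0, -90.0]
contact_force: [-1.7, -0.6, 6.8]
gripper_width: 0.065
gripper_force: 15.0
```

Emit:
apply_moves([
  {"dp": [0,0,0.01],"yaw": 0},
  {"dp": [0,0,0.025],"yaw": 0},
  {"dp": [0,0,0.05],"yaw": 0},
  {"dp": [0,0,0.08],"yaw": 0},
  {"dp": [0.01,0.005,0.1],"yaw": 0},
  {"dp": [0.035,0.015,0.1],"yaw": 0},
  {"dp": [0.06,0.025,0.1],"yaw": 0},
  {"dp": [0.085,0.035,0.1],"yaw": 0},
  {"dp": [0.11,0.045,0.1],"yaw": 0},
  {"dp": [0.125,0.052,0.1],"yaw": 0},
  {"dp": [0.13,0.055,0.1],"yaw": 0},
  {"dp": [0.13,0.055,0.1],"yaw": 0},
  {"dp": [0.13,0.055,0.1],"yaw": 0},
  {"dp": [0.13,0.055,0.1],"yaw": 0},
])

```text
time_s: 20.25
tcp_pos: [0.5768, 0.1954, 0.1216]
eef_rot: [179.9, -0.0, -90.0]
contact_force: [0.3, 0.7, -0.4]
gripper_width: 0.065
gripper_force: 15.0
```

```bash
python3 -c "
from w import *
look('w13',.012,(.578,.196),.066)"
```

```text
t 20.25 tcp [0.5768 0.1954 0.1216] [ 1.7995e+02 -2.0000e-02 -9.0020e+01] w 0.0650
w13 1907 z 0.0111 mec 578.0 194.7 D 117.17333984375 sectors 26
 edge fit [578.  194.4  57.9] shift from tcp [ 0.0012 -0.001 ]
```

Emit:
apply_moves([
  {"dp": [0,-0.001,-0.025],"yaw": 0},
  {"dp": [0,-0.001,-0.05],"yaw": 0},
  {"dp": [0,-0.001,-0.07],"yaw": 0},
  {"dp": [0,-0.001,-0.081],"yaw": 0},
  {"dp": [0,-0.001,-0.088],"yaw": 0},
  {"dp": [0,-0.001,-0.091],"yaw": 0},
  {"dp": [0,-0.001,-0.093],"yaw": 0},
  {"dp": [0,-0.001,-0.094],"yaw": 0},
  {"dp": [0,-0.001,-0.094],"yaw": 0},
  {"dp": [0,-0.001,-0.094],"yaw": 0},
])

```text
time_s: 21.13
tcp_pos: [0.5784, 0.1952, 0.0286]
eef_rot: [-179.9, 0.0, -90.0]
contact_force: [-0.4, 0.2, -1.1]
gripper_width: 0.0647
gripper_force: 15.0
```

Emit:
apply_moves([
  {"dp": [0,0,-0.0005],"yaw": 0},
  {"dp": [0,0,-0.0005],"yaw": 0},
  {"dp": [0,0,-0.0005],"yaw": 0},
])

```text
time_s: 21.38
tcp_pos: [0.578, 0.195, 0.0275]
eef_rot: [-180.0, 0.0, -90.0]
contact_force: [-0.0, -0.2, -0.9]
gripper_width: 0.065
gripper_force: 15.0
```

Emit:
apply_moves([
  {"dp": [0,0,-0.0005],"yaw": 0},
  {"dp": [0,0,-0.0005],"yaw": 0},
  {"dp": [0,0,-0.0005],"yaw": 0},
])

```text
time_s: 21.63
tcp_pos: [0.578, 0.195, 0.0272]
eef_rot: [-180.0, 0.0, -90.0]
contact_force: [-1.9, -1.0, 4.9]
gripper_width: 0.0648
gripper_force: 15.0
```

Contact felt. Letting go, rising and drawing back for a final check.

Emit:
apply_moves([
  {"dp": [0,0,0],"yaw": 0},
  {"dp": [0,0,0],"yaw": 0},
  {"dp": [0,0,0],"yaw": 0},
  {"dp": [0,0,0],"yaw": 0},
  {"dp": [0,0,0],"yaw": 0},
  {"dp": [0,0,0],"yaw": 0},
  {"dp": [0,0,0.005],"yaw": 0},
  {"dp": [0,0,0.015],"yaw": 0},
  {"dp": [0,0,0.03],"yaw": 0},
  {"dp": [0,0,0.06],"yaw": 0},
  {"dp": [0,0,0.09],"yaw": 0},
  {"dp": [0,0,0.12],"yaw": 0},
  {"dp": [-0.01,-0.03,0.15],"yaw": 0},
  {"dp": [-0.01,-0.06,0.16],"yaw": 0},
  {"dp": [-0.01,-0.09,0.16],"yaw": 0},
  {"dp": [-0.01,-0.12,0.16],"yaw": 0},
  {"dp": [-0.01,-0.15,0.16],"yaw": 0},
  {"dp": [-0.01,-0.18,0.16],"yaw": 0},
  {"dp": [-0.01,-0.21,0.16],"yaw": 0},
  {"dp": [-0.01,-0.24,0.16],"yaw": 0},
], grip=-1)

```text
time_s: 23.3
tcp_pos: [0.5678, -0.0465, 0.1881]
eef_rot: [-179.9, 0.0, -90.0]
contact_force: [-0.8, -1.0, 0.2]
gripper_width: 0.0877
gripper_force: 0.0
```

Emit:
apply_moves([
  {"dp": [0,-0.03,0],"yaw": 0},
  {"dp": [0,-0.06,0],"yaw": 0},
  {"dp": [0,-0.09,0],"yaw": 0},
  {"dp": [0,-0.12,0],"yaw": 0},
  {"dp": [0,-0.15,0],"yaw": 0},
  {"dp": [0,-0.18,0],"yaw": 0},
  {"dp": [0,-0.21,0],"yaw": 0},
  {"dp": [0,-0.24,0],"yaw": 0},
  {"dp": [0,-0.27,0],"yaw": 0},
  {"dp": [0,-0.3,0],"yaw": 0},
  {"dp": [0,-0.3,0],"yaw": 0},
  {"dp": [0,-0.3,0],"yaw": 0},
])

```text
time_s: 24.3
tcp_pos: [0.5674, -0.3467, 0.1872]
eef_rot: [-180.0, -0.0, -90.2]
contact_force: [0.2, 0.4, -1.0]
gripper_width: 0.0876
gripper_force: 0.0
```

```bash
python3 - <<'E'
from w import *
c=cams.capture('scene'); C=cloud(c,c['R'],c['t']); ok=c['range_z']>0
cv2.imwrite('pics/s4.png',c['image'][:,:,::-1])
for n,x0,y0,h,rp,rs in (('S',.435,.0085,.047,.03,.045),('M',.430,.285,.057,.036,.056),('L',.578,.195,.067,.042,.067)):
    d=np.hypot(C[...,0]-x0,C[...,1]-y0)
    for k,m in (('pot',ok&(d<rp)&(abs(C[...,2]-h)<.004)),('saucer',ok&(d<rs)&(abs(C[...,2]-.0115)<.003)&(c['image'].min(-1)>100))):
        P=C[m]; (x,y),r=cv2.minEnclosingCircle(P[:,:2].astype(np.float32)*1000); print(n,k,len(P),round(x,1),round(y,1),round(2*r,1))
E
```

```text
S pot 121 436.1 9.5 42.5
S saucer 122 435.9 7.8 78.2
M pot 148 430.2 284.1 56.3
M saucer 128 431.8 286.0 98.7
L pot 270 578.8 196.0 68.6
L saucer 229 579.7 194.8 119.2
```

View pics/s4.png

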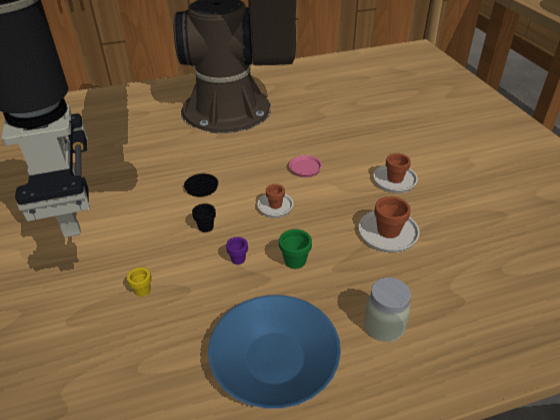

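All three clay pots stand upright and centred to within about 2–3 mm on their saucers (275,200; 396,172; 390,222), and everything else is where it was. Handing in.

```bash
python3 -c "
from plant import r
print(r.close_job())"
```

```text
the job is handed in; nothing more can be done
None
```

The job is handed in: the three clay pots stand upright within about 2–3 mm of the centres of their matching saucers, the gripper is clear, the last picture shows everything else where it was, and it took about 24 s of the 88 s; the fingertips proved about 35 mm higher than the tool data say, so the first small-pot grasp closed above the rim without touching it, and I corrected for that.

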